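# Lock the castle nut of a flask clamp

## Robot

A 7-joint arm with a two-finger parallel gripper is mounted at the origin on the work surface. World frame = base frame: x ahead of the robot, y to its left, z up, the work surface at z = 0. Lengths are in m, angles in rad, forces in N, time in s.
With the tool pointing down it reaches from about 0.425 to 0.925 m from the base axis. Payload 6.8 kg.
Tool frame: the origin (TCP) lies on the centre line of the jaws, within the pads' length; the fingertips stand 8 mm ahead of it and the grasp point (between the pads) lies 11 mm behind it; z points along the fingers, y is the line along which they close (so a half turn about z gives the same grasp; the last joint's range is limited). The gripper opens to 85 mm and grips with 20 to 120 N. Pads are 22 mm wide; open, the fingers measure 114 mm over their backs; the gripper's body (76 mm by 85 mm) begins 54 mm behind the grasp point. The pads swing forward as they close: fully open they stand 13 mm farther back than shut.
Start: joints at [1.168, 0.477, 0.022, 1.555, -0.011, 1.109, -0.083], TCP at [0.196, -0.646, 0.239] pointing down, gripper open.
Joint ranges: [-2.96, 2.96], [-0.34, 2.1], [-1.41, 1.46], [0.24, 2.44], [-1.37, 4.51], [0.17, 1.92], [-2.96, 2.96]. Speed limits (rad/s): [2.39, 2.39, 3.14, 3.14, 3.14, 3.14, 3.14].

## Interface

Orientations are given as a unit quaternion [x, y, z, w].
In Python, from rig import * gives the robot as it stands. The module is installed in compiled form; this text tells all that it offers.
- The arm moves only by the tool send_rows, never from a script. Its arguments are lists of equal length, an entry for each row: "rot": the turn, a rotation vector about the tool's x, y, z each as a share of 0.1 rad, from -1 to 1, a list of three; "linear": the shift along the tool's x, y, z each as a share of 0.02 m, from -1 to 1, a list of three; "jaw": the finger opening in mm, from 0 to 85.4. A call has 1 to 8 rows; each row shifts and turns the commanded pose from where the row before left it, along the tool's axes as they then stand; what a row does not reach is not made up. A row lasts 1/12 s, in which the tool goes at most 41.7 mm and 7.16 degrees, less where a joint would pass 70% of its speed; a pose out of reach is approached as far as the arm can. A call with a number of a shift or a turn outside -1 to 1 is refused whole. A call with a gripper value outside its range is refused whole. The fingers move at their own pace and stop on an object; "grip_force" is the grip in N (left out, the last holds). Time passes only in rows, so rows that do not move let the fingers close. It gives the time, the measured TCP pose, the force, the opening and the grip force at its end, in the units of the state.
- get_state(): the state, without advancing time (a new reading comes with each control period).
- camera(name): name is "side" or "top"; returns (picture, depth): 400x640x3 uint8, blue, green, red; 400x640 float32, m along the optical axis (not along the pixel's ray), 0 where there is no reading.
- camera_model(name): a dict with "mtx" (3x3 intrinsics, pixels), "pose" (4x4, takes a point from camera to world coordinates). Camera axes: x right, y down, z forward; pixel columns grow to the right and rows downward; lengths in m; the calibration is good to about 2 mm. A picture is of the moment at which its call begins. camera_model takes no time and is no camera call.
- sign_off(): hands the job in; it is judged then, once.
The state is a dict: "time": time; "q": joint angles; "joint_velocities": joint speeds; "tau": joint torques, N m; "position": TCP position; "orientation": TCP orientation; "ft_force": force on the tool from outside, world axes, zero at the start; "ft_torque": the same for the moment, N m; "finger_gap": finger opening in m; "grasp_force": force on a finger pad.
Only numpy, scipy, OpenCV 4.12 (cv2) and the standard library are available. Lean on these libraries where they do the work, as an engineer would, in place of code of your own. Each camera call takes 0.05 s, during which the arm holds its last target. There are 200 camera calls.

## Task

Tighten the brass castle nut on the flask clamp (clockwise from above) just as far as the next slot that lines up with the cross hole in the stud: do not loosen it towards the slot before, and do not run on past. Slide the red-handled locking pin through slot and cross hole, feeling for the hole and never forcing it (stay under 15 N), until its collar is fully home against the nut, and let go. Leave the plaster model, the wax lamp and the wax pot where they are.

Things in the scene. Friction and masses are not known exactly. Their poses are not given: they have to be found in the camera images.
- cross_hole (a point): Centre of the cross hole in the steel stud (26 mm thick, vertical, held fast, top 12 mm above this point) of the flask clamp: 130 x 100 mm base plate, round brass flask, blue pressure plate. Hole 8 mm wide and high, level, through the stud's axis. Axes: the clamp's, z up. Seen from above, the hole's line is turned clockwise from the y axis by an unknown 0.1 to 0.7 rad, different each time: to be found by feel with the pin. Washer under the nut: 29 mm below this point.
- nut_grip (a point): Brass castle nut on the stud: on the stud axis, half-way up the hexagon (22 mm high, 50 mm across flats). The hexagon stands on the washer (11 mm below this point). Above it is the crown, 12.5 mm high, radius 23 mm, with six slots 8.5 mm wide, open at the top, one over the middle of each flat; slot floors are 7 mm below the hole's centre. The point turns with the nut: its y axis is square to one pair of flats.
- castle_nut (a joint): Angle of the nut on the stud, rad; grows when turned clockwise seen from above (tightening). It starts between -0.25 and 0; at 0 its next slot lies along the y axis of cross_hole, so the hole comes into line somewhere between 0.1 and 0.7; one slot is 1.047 rad. Turning takes about 0.12 N m and it stays where left; a pin in the slot can also turn it (about 6 N sideways).
- next_slot (a point): Point on the nut in the mouth of the slot that comes into line next (23 mm from the stud axis, at the height of the hole), to the robot's right of the stud; the pin goes in through it.
- pin_grip (a point): Centre of the grip block of the locking pin, 35 mm above the bench as it stands. Red plastic block 16 mm thick (x), 26 mm long (y), 46 mm high, on a foot 26 x 30 x 6 mm; steel shank to +y. The block's top is 17 mm above this point, its foot's underside 35 mm below. Whole pin 0.06 to 0.11 kg.
- pin_tip (a point): Tip of the pin's steel shank, 75 mm to +y of the block's centre and 19 mm below pin_grip. Shank 7 mm thick, its last 3 mm tapering to 6 mm; it runs along y. A collar 13 mm thick reaches from the block to 55 mm behind the tip: it comes to rest on the crown of the nut. The pin goes in through next_slot, from the robot's right, pointing to the stud's axis.
- pin_mid (a point): Point on the axis of the shank, 32 mm behind the tip and 43 mm to +y of the block's centre; axes as the pin's (y along the shank). It is at the centre of the cross hole when the collar is home.
- lock_pin: The whole locking pin; origin under the middle of its foot, y along the shank, z up.
- clamp: The fixed flask clamp with stud, and the nut on it; origin under the middle of its base plate, axes as cross_hole, which is 84 mm above the origin.
- model_centre (a point): White plaster dental model, 62 x 56 x 26 mm, centre. To be left alone.
- lamp_centre (a point): Glass wax lamp with a metal neck, 72 mm wide, 70 mm high; centre 30 mm up. To be left alone.
- pot_centre (a point): White wax pot, 48 mm wide, 40 mm high; centre. To be left alone.
Mind the look-alikes: they are no part of the job. Of the things that look like the lock_pin, the larger one is meant.

How it is judged:
On the way:
1. with the nut at its next slot, the tip of the pin has found its way into the cross hole (value of joint castle_nut between 0.02 and 0.78 rad and distance between pin_tip and cross_hole below 0.01 m).
At the end, for the whole second after the job is handed in: The nut stands at its next slot (joint between 0.02 and 0.78), the pin lies through slot and cross hole (within 0.8 rad of cross_hole's y axis), its collar home on the nut: pin_mid within 4.5 mm of cross_hole; the pin is at rest and released (value of joint castle_nut between 0.02 and 0.78 rad and distance between pin_mid and cross_hole below 0.0045 m and angle between the y axis of pin_mid and the y axis of cross_hole, either way round below 0.8 rad and linear speed of lock_pin below 0.02 m/s); the robot touches nothing.
It fails at once if the nut is loosened towards the slot before (value of joint castle_nut below -0.35 rad).
It fails at once if the nut is run on past the slot that lines up (value of joint castle_nut above 1 rad).
It fails at once if the pin is pressed against the clamp or nut with more than 15 N (contact force between lock_pin and clamp above 15 N).
It fails at once if the plaster model, the wax lamp or the wax pot is moved by more than 15 mm (distance of any of model_centre, lamp_centre, pot_centre from where it was at the start of the episode above 0.015 m).
It also fails if it takes over 72 s, if anything falls off the work surface, if the arm or the gripper's body presses on something with over 40 N, if the wrist force passes 120 N, or if a joint passes its speed limit or range.

## Working session

There is one attempt and no reset: what is moved stays moved. The work goes in short steps, Python scripts to look and compute and a tool call to move; the robot and the scene stay as the last step left them, time stands still between calls to the robot, and variables do not carry over. Pictures are saved under pics/ and viewed, at most 10 in all, crops included, and the job is handed in when it is done.

Besides the shell and the picture viewer there is one more tool, called after ">>>" as a command line: name --argument value ..., lists and objects as JSON in quotes. send_rows: Moves the arm, as the interface text tells. Its arguments: {"type":"object","properties":{"rot":{"type":"array"},"linear":{"type":"array"},"jaw":{"type":"array"},"grip_force":{"type":"number"}},"required":["rot","linear","jaw"]}

```bash
mkdir -p pics; python3 - <<'E'
from rig import *
import cv2,numpy as np
s=get_state();print(s)
for n in("top","side"):
    p,d=camera(n);cv2.imwrite(f"pics/{n}0.png",p);np.save(f"{n}_d.npy",d);m=camera_model(n);print(n,m["mtx"].tolist(),m["pose"].round(4).tolist())
E
```

```text
{'time': 0.0, 'q': array([ 1.16789469,  0.4778302 ,  0.02234534,  1.55647609, -0.01148323,
        1.10928206, -0.08306335]), 'joint_velocities': array([ 6.65581921e-04,  2.42520834e-04,  1.03706321e-03, -6.62465791e-04,
        3.85524195e-05,  3.23179498e-04, -1.88263645e-05]), 'tau': array([-3.28936358e-05, -5.96455264e+01,  1.60788640e+00, -2.81197089e+01,
        1.25393926e-02,  9.43131658e-03,  8.30722584e-07]), 'position': array([ 0.19592875, -0.64532585,  0.23829523]), 'orientation': array([ 9.89151280e-01,  1.46897493e-01, -2.14612940e-04, -9.08684144e-04]), 'ft_force': array([-0.35224006, -0.48605147,  0.1292782 ]), 'ft_torque': array([-0.00987932,  0.01347571,  0.00018764]), 'grasp_force': 0.0, 'finger_gap': 0.08511373476084298}
top [[421.0489231490806, 0.0, 315.00222478948444], [0.0, 421.0489231490806, 198.9288160170727], [0.0, 0.0, 1.0]] [[0.0147, -0.9986, 0.0506, 0.4668], [-0.9994, -0.013, 0.0334, 0.0159], [-0.0327, -0.051, -0.9982, 1.1266], [0.0, 0.0, 0.0, 1.0]]
side [[361.3769092654723, 0.0, 319.7614965327664], [0.0, 361.3769092654723, 195.95242658187829], [0.0, 0.0, 1.0]] [[0.8935, -0.2686, 0.3598, 0.2179], [-0.4487, -0.5067, 0.7361, -0.5525], [-0.0154, -0.8192, -0.5733, 0.5326], [0.0, 0.0, 0.0, 1.0]]
```

View pics/top0.png

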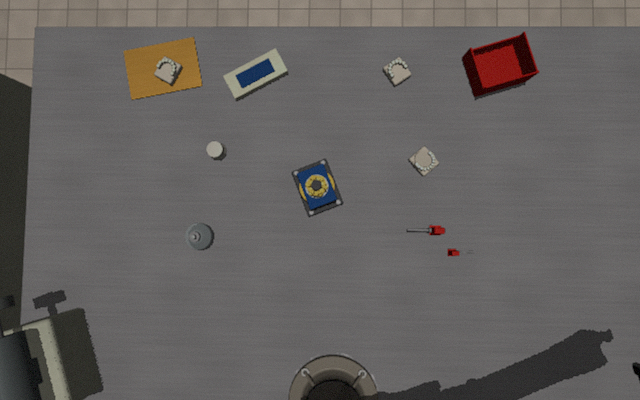

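View pics/side0.png

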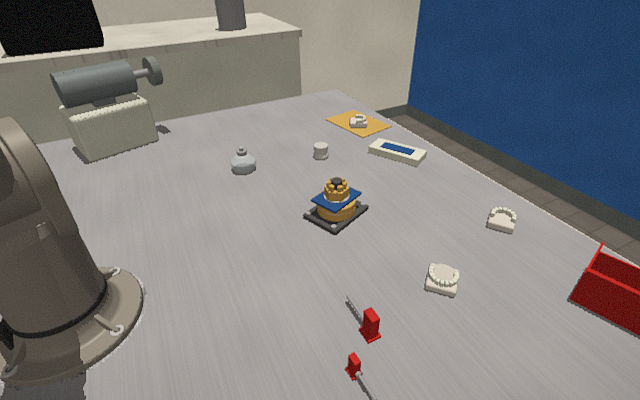

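Top view: the clamp is at (317,187), the larger red pin at (437,230) with its shank to the left, and a small look-alike pin at (453,252) with its shank to the right. The lamp is at (200,237) and the pot at (215,150). Plaster models are at (424,160), (397,71) and (168,70). Side view: large pin at (370,324), small pin at (354,367), nut at (337,186).

Candidates for lock_pin: (437,230) large, and (453,252) small. I choose the larger one and check it in a close crop.

```bash
cat > h.py <<'E'
from rig import *
import cv2,numpy as np
def ray(n,uv,z):
    m=camera_model(n);P=m["pose"];d=P[:3,:3]@np.linalg.inv(m["mtx"])@np.array([uv[0],uv[1],1.]);o=P[:3,3]
    return o+d*(z-o[2])/d[2]
def proj(n,X):
    m=camera_model(n);P=m["pose"];c=P[:3,:3].T@(np.asarray(X)-P[:3,3]);u=m["mtx"]@c;return u[:2]/u[2]
def cloud(n,d):
    m=camera_model(n);v,u=np.mgrid[:400,:640];r=np.stack([u,v,np.ones_like(u)],-1)@np.linalg.inv(m["mtx"]).T*d[...,None]
    return r@m["pose"][:3,:3].T+m["pose"][:3,3]
def red(p): 
    h=cv2.cvtColor(p,cv2.COLOR_BGR2HSV);return ((h[...,0]<8)|(h[...,0]>172))&(h[...,1]>150)&(h[...,2]>60)
E
python3 - <<'E'
from h import *
t=cv2.imread("pics/top0.png");s=cv2.imread("pics/side0.png")
a=cv2.resize(t[150:270,280:480],None,fx=4,fy=4,interpolation=cv2.INTER_CUBIC)
b=cv2.resize(s[165:245,290:385],(380,320),interpolation=cv2.INTER_CUBIC);c=cv2.resize(s[285:385,325:415],(360,400),interpolation=cv2.INTER_CUBIC)
cv2.imwrite("pics/c_top.png",a)
e=np.zeros((400,740,3),np.uint8);e[:320,:380]=b;e[:,380:]=c;cv2.imwrite("pics/c_side.png",e)
for n,im in(("top",t),("side",s)):
    d=np.load(n+"_d.npy");C=cloud(n,d);k,l,st,ce=cv2.connectedComponentsWithStats(red(im).astype(np.uint8))
    for i in range(1,k):
        if st[i,4]>25:
            q=C[(l==i)&(d>0)];print(n,st[i],ce[i].round(1),np.median(q,0).round(4),q.max(0).round(3),q.min(0).round(3))
d=np.load("top_d.npy");C=cloud("top",d);h=cv2.cvtColor(t,cv2.COLOR_BGR2HSV)
# stud top / clamp
m=np.zeros((400,640),bool);m[150:225,280:355]=1
q=C[m];print("zmax",q[:,2].max()); q2=q[q[:,2]>.088];print("stud",len(q2),q2.mean(0))
bl=(abs(h[...,0]-112)<14)&(h[...,1]>120)&m
ba=m&(C[...,2]>0.008)
pts=np.argwhere(ba)[:,::-1].astype(np.float32);print("all",cv2.minAreaRect(pts));pts=np.argwhere(bl)[:,::-1].astype(np.float32);print("blue",cv2.minAreaRect(pts),np.median(C[bl],0))
E
```

```text
top [ 470   32   69   57 1718] [499.3  64.5] [ 0.8866 -0.4298  0.0046] [ 0.953 -0.336  0.081] [ 0.806 -0.505 -0.003]
top [430 225  15  10  89] [437.8 229.5] [ 0.4471 -0.2629  0.0496] [ 0.459 -0.248  0.056] [ 0.435 -0.281 -0.002]
top [448 249  11   7  55] [453.  252.1] [ 0.3912 -0.3051  0.0314] [ 0.397 -0.297  0.042] [ 0.381 -0.317  0.   ]
side [ 570  242   70   94 3677] [610.9 290.4] [ 0.824  -0.3986  0.0311] [2.118 0.036 0.077] [ 0.802 -0.467 -0.755]
side [359 308  22  35 492] [370.1 325.5] [ 0.4401 -0.27    0.0304] [ 0.458 -0.248  0.054] [ 0.433 -0.278  0.001]
side [345 353  16  27 247] [353.1 365.3] [ 0.3844 -0.3106  0.0262] [ 0.394 -0.298  0.039] [ 0.379 -0.317 -0.002]
zmax 1.1266002129851211
stud 178 [0.54604907 0.04389876 0.20900227]
all ((311.4523620605469, 184.59298706054688), (70.985595703125, 59.105411529541016), 18.970407485961914)
blue ((311.67535400390625, 186.36215209960938), (25.646677017211914, 35.47123718261719), 1.6365771293640137) [0.54044593 0.05041423 0.01078733]
```

View pics/c_top.png

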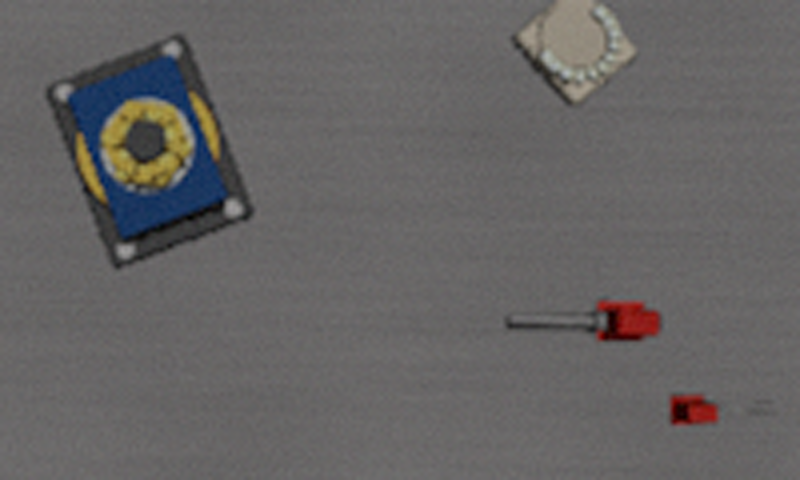

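View pics/c_side.png

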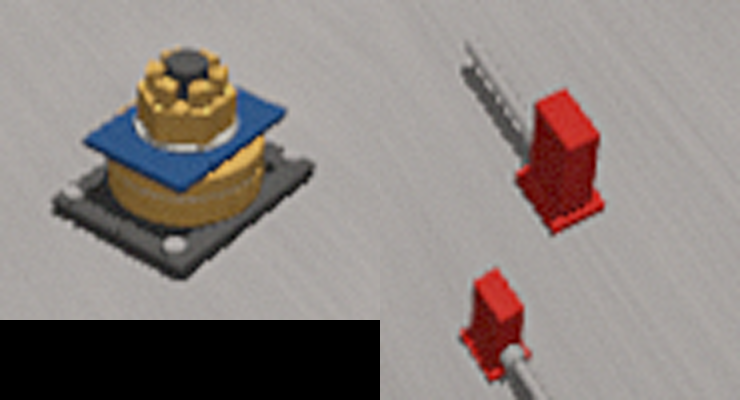

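Top crop: the clamp rectangle has corners near (180,38), (50,92), (118,265) and (250,212), with the nut at (147,140). The large pin has its shank from (510,321) to (600,321) pointing +y, and its block at (630,320). Side crop: the large pin points away towards the clamp and the small one points the other way, so the large one is confirmed. Next I refine the positions.

```bash
python3 - <<'E'
from h import *
t=cv2.imread("pics/top0.png");s=cv2.imread("pics/side0.png")
h=cv2.cvtColor(t,cv2.COLOR_BGR2HSV)
print("bench",h[200,260],"blue",h[177,303],"yellow",h[176,316],"base",h[213,312])
R=np.zeros((400,640),bool);R[150:225,280:355]=1
fg=R&((h[...,1]>90)|(h[...,2]<75))
k,l,st,ce=cv2.connectedComponentsWithStats(fg.astype(np.uint8));i=1+st[1:,4].argmax()
c=np.argwhere(l==i)[:,::-1].astype(np.float32)
box=cv2.boxPoints(cv2.minAreaRect(c));w=np.array([ray("top",p,.012) for p in box]);e=np.diff(np.vstack([w,w[:1]]),axis=0)
print("base",st[i],w.round(4).tolist(),np.hypot(e[:,0],e[:,1]),np.arctan2(e[:,1],e[:,0]),w.mean(0))
def yel(im):
    q=cv2.cvtColor(im,cv2.COLOR_BGR2HSV);return (q[...,0]>12)&(q[...,0]<35)&(q[...,1]>110)&(q[...,2]>60)
blue=R&(h[...,0]>95)&(h[...,0]<130)&(h[...,1]>120)
c=np.argwhere(blue)[:,::-1].astype(np.float32);box=cv2.boxPoints(cv2.minAreaRect(c));w=np.array([ray("top",p,.052) for p in box]);e=np.diff(np.vstack([w,w[:1]]),axis=0)
print("blue",w.mean(0),np.hypot(e[:,0],e[:,1]),np.arctan2(e[:,1],e[:,0]))
# nut ring/stud
y=yel(t)&R;k,l,st,ce=cv2.connectedComponentsWithStats(y.astype(np.uint8))
for i in range(1,k):
  if st[i,4]>15: print("yel",st[i],ce[i])
i=1+st[1:,4].argmax();cn,_=cv2.findContours((l==i).astype(np.uint8),cv2.RETR_EXTERNAL,cv2.CHAIN_APPROX_NONE);cc,r=cv2.minEnclosingCircle(cn[0]);print("nut circ",cc,r,ray("top",cc,.0895),ray("top",cc,.077))
C=cloud("top",np.load("top_d.npy"));
# dark stud
g=cv2.cvtColor(t,cv2.COLOR_BGR2GRAY);S=np.zeros_like(R);S[179:192,310:324]=1
dk=S&(h[...,1]<90)&(g<95);p=np.argwhere(dk)[:,::-1].mean(0);print("stud",dk.sum(),p,ray("top",p,.096))
# side stud: crop (187,68)/4 + (290,165)
q=cv2.cvtColor(s,cv2.COLOR_BGR2HSV);S=np.zeros_like(R);S[176:187,330:345]=1;dk=S&(q[...,1]<110)&(q[...,2]<90);p=np.argwhere(dk)[:,::-1].mean(0);print("side stud",dk.sum(),p,ray("side",p,.096))
# pin
r=red(t);r[:, :420]=0;r[240:]=0;r[:220]=0;br=r&(h[...,2]>170);print("red V",np.unique(h[...,2][r],return_counts=True))
D=C[r];tp=D[:,2]>.046;print("top by depth",D[tp].mean(0),tp.sum());pp=np.argwhere(r)[tp][:,::-1].mean(0);print(pp,ray("top",pp,.052))
S=np.zeros_like(R);S[224:236,400:429]=1
sh=S&(abs(g.astype(int)-np.median(g[S]))>14)
L=[];
for u in range(408,428):
    wgt=abs(g[226:235,u].astype(float)-np.median(g[S]));wgt[wgt<10]=0
    if wgt.sum():L.append(ray("top",(u,(wgt*np.arange(226,235)).sum()/wgt.sum()),.016)[:2])
L=np.array(L);print("shank",L[0],L[-1],np.polyfit(L[:,1],L[:,0],1));print("tip proj check",g[230,402:412])
rs=red(s);rs[:, :350]=0;rs[:,390:]=0;rs[350:]=0;rs[:300]=0;vs=q[...,2];
for lo in (0,150,180,210): m=rs&(vs>lo);p=np.argwhere(m)[:,::-1].mean(0);print(lo,m.sum(),p,ray("side",p,.052))
E
```

```text
bench [  0   0 101] blue [106 201  95] yellow [ 24 145 156] base [ 10   6 132]
base [ 292  159   51   58 1608] [[0.5953, 0.12, 0.012], [0.6329, 0.0267, 0.012], [0.5121, -0.0218, 0.012], [0.4746, 0.0708, 0.012]] [0.10056849 0.13013448 0.09987504 0.1302747 ] [-1.18737531 -2.7599541   1.95561516  0.38696422] [0.55374243 0.04892987 0.012     ]
blue [0.55385556 0.04869893 0.052     ] [0.07349459 0.10096612 0.07308646 0.10104777] [-1.18516612 -2.75724034  1.95753955  0.38839281]
yel [328 173   7  17  52] [331.48076923 180.65384615]
yel [306 175  21  22 234] [316.12820513 186.02136752]
yel [299 183   7  18  53] [301.49056604 191.8490566 ]
nut circ (316.0, 185.5) 11.236202239990234 [0.55263079 0.04859991 0.0895    ] [0.55366513 0.04899423 0.077     ]
stud 82 [315.85365854 184.73170732] [0.55398111 0.04878206 0.096     ]
side stud 50 [336.24 181.86] [0.54900642 0.0399048  0.096     ]
red V (array([ 61,  62,  65,  74,  83,  84,  87,  88,  91,  92,  94, 102, 105,
       106, 108, 113, 115, 116, 118, 119, 122, 123, 124, 125, 127, 128,
       129, 131, 132, 133, 134, 135, 136, 137, 139, 140, 141, 142, 143,
       144, 145, 146, 147, 148, 149, 150, 152, 158], dtype=uint8), array([1, 1, 1, 1, 1, 1, 2, 2, 1, 1, 1, 1, 1, 4, 1, 1, 3, 1, 1, 2, 1, 1,
       1, 1, 1, 2, 5, 1, 2, 2, 1, 1, 1, 1, 3, 1, 3, 6, 4, 5, 4, 4, 2, 3,
       4, 2, 1, 1]))
top by depth [ 0.44730805 -0.26323354  0.05149063] 57
[439.31578947 229.8245614 ] [ 0.44731562 -0.26310433  0.052     ]
shank [ 0.44225072 -0.19135437] [ 0.44328072 -0.2406031 ] [-0.03894694  0.43464447]
tip proj check [102 101  98 103  75  68  88  88  90  93]
0 492 [370.08333333 325.47764228] [ 0.43247878 -0.28038055  0.052     ]
150 165 [371.88484848 320.28484848] [ 0.44006611 -0.2738412   0.052     ]
180 134 [371.92537313 317.99253731] [ 0.44243772 -0.27035813  0.052     ]
210 1 [379. 334.] [ 0.43622032 -0.29886216  0.052     ]
```

```bash
cat >> h.py <<'E'
def phi(s):
    x,y,z,w=s["orientation"];return 2*np.arctan2(y,x)
def rows(X,ph,maxstep=1.0,s=None):
    "rows (tool axes, shares) from the present pose to X, yaw ph"
    s=s or get_state();p=np.array(s["position"],float);f=phi(s);X=np.array(X,float);out=[]
    while len(out)<60:
        e=X-p;de=(ph-f+np.pi)%(2*np.pi)-np.pi
        if np.linalg.norm(e)<2e-4 and abs(de)<2e-3:break
        c,q=np.cos(f),np.sin(f);t=np.array([c*e[0]+q*e[1],q*e[0]-c*e[1],-e[2]])/.02
        t=(t*min(1,maxstep/max(abs(t).max(),1e-9))).round(2);r=round(float(np.clip(-de/.1,-1,1)),2)
        T=t*.02;p=p+[c*T[0]+q*T[1],q*T[0]-c*T[1],-T[2]];f-=r*.1;out.append((t.tolist(),r))
    for i in range(0,len(out),8):print("lin",[o[0] for o in out[i:i+8]],"rz",[o[1] for o in out[i:i+8]])
def st():
    s=get_state();print("t%.2f"%s["time"],"p",s["position"].round(4),"phi %.4f"%phi(s),"o",s["orientation"].round(4),"F",s["ft_force"].round(2),"T",s["ft_torque"].round(3),"gap %.4f g %.1f"%(s["finger_gap"],s["grasp_force"]));return s
E
python3 -c "
from h import *
rows([.554,.049,.16],1.55)"
```

```text
lin [[0.97, -1.0, 0.14], [1.0, -0.84, 0.13], [1.0, -0.68, 0.12], [1.0, -0.55, 0.11], [1.0, -0.42, 0.11], [1.0, -0.31, 0.11], [1.0, -0.2, 0.1], [1.0, -0.1, 0.1]] rz [-1.0, -1.0, -1.0, -1.0, -1.0, -1.0, -1.0, -1.0]
lin [[1.0, -0.0, 0.1], [1.0, 0.1, 0.1], [1.0, 0.2, 0.1], [1.0, 0.31, 0.11], [1.0, 0.42, 0.11], [1.0, 0.49, 0.11], [1.0, 0.49, 0.11], [1.0, 0.49, 0.11]] rz [-1.0, -1.0, -1.0, -1.0, -0.55, -0.0, -0.0, -0.0]
lin [[1.0, 0.49, 0.11], [1.0, 0.49, 0.11], [1.0, 0.49, 0.11], [1.0, 0.49, 0.11], [1.0, 0.49, 0.11], [1.0, 0.49, 0.11], [1.0, 0.49, 0.11], [1.0, 0.49, 0.11]] rz [-0.0, -0.0, -0.0, -0.0, -0.0, -0.0, -0.0, -0.0]
lin [[1.0, 0.49, 0.11], [1.0, 0.49, 0.11], [1.0, 0.49, 0.11], [1.0, 0.49, 0.11], [1.0, 0.49, 0.12], [1.0, 0.49, 0.11], [1.0, 0.49, 0.12], [1.0, 0.49, 0.11]] rz [-0.0, -0.0, -0.0, -0.0, -0.0, -0.0, -0.0, -0.0]
lin [[1.0, 0.49, 0.12], [1.0, 0.48, 0.11], [1.0, 0.49, 0.12], [0.19, 0.09, 0.02]] rz [-0.0, -0.0, -0.0, -0.0]
```

>>> send_rows --rot '[[0, 0, -1], [0, 0, -1], [0, 0, -1], [0, 0, -1], [0, 0, -1], [0, 0, -1], [0, 0, -1], [0, 0, -1]]' --linear '[[0.97, -1, 0.1], [1, -0.84, 0.1], [1, -0.68, 0.1], [1, -0.55, 0.1], [1, -0.42, 0.1], [1, -0.31, 0.1], [1, -0.2, 0.1], [1, -0.1, 0.1]]' --jaw '[85, 85, 85, 85, 85, 85, 85, 85]'

```text
time: 0.77
position: [0.2808, -0.481, 0.2229]
orientation: [0.853, 0.523, -0.0, -0.0]
ft_force: [0.9, -0.2, -0.5]
finger_gap: 0.085
grasp_force: 0.0
```

>>> send_rows --rot '[[0, 0, -1], [0, 0, -1], [0, 0, -1], [0, 0, -1], [0, 0, -0.5], [0, 0, 0], [0, 0, 0], [0, 0, 0]]' --linear '[[1, 0, 0.1], [1, 0.1, 0.1], [1, 0.2, 0.1], [1, 0.3, 0.1], [1, 0.42, 0.1], [1, 0.49, 0.1], [1, 0.49, 0.1], [1, 0.49, 0.1]]' --jaw '[85, 85, 85, 85, 85, 85, 85, 85]'

```text
time: 1.43
position: [0.3589, -0.3299, 0.207]
orientation: [0.717, 0.697, -0.0, -0.0]
ft_force: [0.3, 0.6, 0.8]
finger_gap: 0.085
grasp_force: 0.0
```

>>> send_rows --rot '[[0, 0, 0], [0, 0, 0], [0, 0, 0], [0, 0, 0], [0, 0, 0], [0, 0, 0], [0, 0, 0], [0, 0, 0]]' --linear '[[1, 0.49, 0.1], [1, 0.49, 0.1], [1, 0.49, 0.1], [1, 0.49, 0.1], [1, 0.49, 0.1], [1, 0.49, 0.1], [1, 0.49, 0.1], [1, 0.49, 0.1]]' --jaw '[85, 85, 85, 85, 85, 85, 85, 85]'

```text
time: 2.1
position: [0.4413, -0.172, 0.191]
orientation: [0.717, 0.697, -0.0, -0.0]
ft_force: [-0.5, -0.1, 0.8]
finger_gap: 0.0848
grasp_force: 0.0
```

```bash
python3 -c "
from h import *
s=st();print(s['q'].round(2));rows([.554,.049,.13],1.555)"
```

```text
t2.10 p [ 0.4413 -0.172   0.191 ] phi 1.5438 o [ 7.166e-01  6.975e-01 -1.000e-04 -2.000e-04] F [-0.47 -0.14  0.83] T [-0.03  -0.056 -0.061] gap 0.0848 g 0.0
[ 0.67  0.24 -0.48  2.05  0.15  0.88  0.07]
lin [[1.0, 0.48, 0.27], [1.0, 0.49, 0.27], [1.0, 0.49, 0.27], [1.0, 0.49, 0.28], [1.0, 0.49, 0.27], [1.0, 0.49, 0.28], [1.0, 0.49, 0.27], [1.0, 0.49, 0.28]] rz [-0.11, -0.0, -0.0, -0.0, -0.0, -0.0, -0.0, -0.0]
lin [[1.0, 0.49, 0.27], [1.0, 0.49, 0.28], [1.0, 0.49, 0.27], [0.15, 0.07, 0.04]] rz [-0.0, -0.0, -0.0, -0.0]
```

>>> send_rows --rot '[[0, 0, -0.1], [0, 0, 0], [0, 0, 0], [0, 0, 0], [0, 0, 0], [0, 0, 0], [0, 0, 0], [0, 0, 0]]' --linear '[[1, 0.49, 0.27], [1, 0.49, 0.27], [1, 0.49, 0.27], [1, 0.49, 0.27], [1, 0.49, 0.27], [1, 0.49, 0.27], [1, 0.49, 0.27], [1, 0.49, 0.27]]' --jaw '[85, 85, 85, 85, 85, 85, 85, 85]'

```text
time: 2.77
position: [0.5223, -0.0134, 0.1476]
orientation: [0.713, 0.701, -0.0, -0.0]
ft_force: [0.2, 0.1, 0.2]
finger_gap: 0.085
grasp_force: 0.0
```

>>> send_rows --rot '[[0, 0, 0], [0, 0, 0], [0, 0, 0], [0, 0, 0], [0, 0, 0]]' --linear '[[1, 0.49, 0.27], [1, 0.49, 0.27], [1, 0.49, 0.27], [0.15, 0.07, 0], [0, 0, 0]]' --jaw '[85, 85, 85, 85, 85]'

```text
time: 3.18
position: [0.5539, 0.05, 0.1315]
orientation: [0.712, 0.702, 0.0, -0.001]
ft_force: [0.0, -0.5, -0.1]
finger_gap: 0.0848
grasp_force: 0.0
```

```bash
python3 -c "
from h import *
s=st();rows([.554,.049,.068],1.555)
p,d=camera('side');cv2.imwrite('pics/s1.png',cv2.resize(p[100:250,250:450],(800,600)))"
```

```text
t3.18 p [0.5539 0.05   0.1315] phi 1.5572 o [ 7.119e-01  7.023e-01  1.000e-04 -6.000e-04] F [ 0.03 -0.53 -0.12] T [-0.055 -0.025  0.035] gap 0.0848 g 0.0
lin [[-0.02, 0.0, 1.0], [-0.01, 0.0, 1.0], [-0.02, 0.0, 1.0], [0.0, 0.0, 0.17]] rz [0.02, 0.0, 0.0, 0.0]
```

View pics/s1.png

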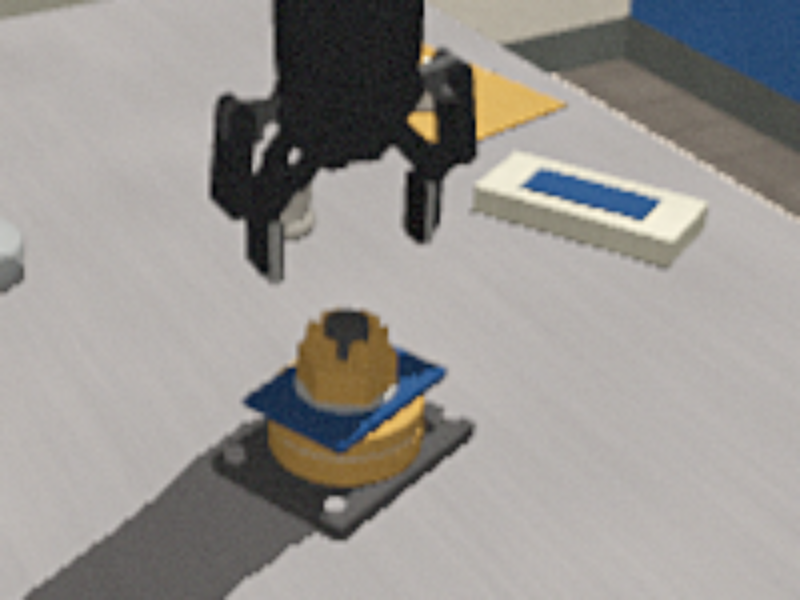

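The open jaws at (265,270) and (425,235) straddle the nut at (345,360), so I descend and close.

>>> send_rows --rot '[[0, 0, 0], [0, 0, 0], [0, 0, 0], [0, 0, 0], [0, 0, 0], [0, 0, 0], [0, 0, 0], [0, 0, 0]]' --linear '[[-0.02, 0, 1], [-0.02, 0, 1], [0, 0, 0.8], [0, 0, 0.35], [0, 0, 0], [0, 0, 0], [0, 0, 0], [0, 0, 0]]' --jaw '[85, 85, 85, 70, 60, 54, 48, 45]' --grip_force 30

```text
time: 3.9
position: [0.555, 0.0462, 0.0701]
orientation: [0.713, 0.701, 0.001, 0.001]
ft_force: [-0.4, -2.5, 0.7]
finger_gap: 0.0499
grasp_force: 31.7
```

>>> send_rows --rot '[[0, 0, 0], [0, 0, 0], [0, 0, 0], [0, 0, 0]]' --linear '[[0, 0, 0], [0, 0, 0], [0, 0, 0], [0, 0, 0]]' --jaw '[45, 45, 45, 45]'

```text
time: 4.23
position: [0.555, 0.0463, 0.07]
orientation: [0.713, 0.701, 0.0, 0.001]
ft_force: [0.9, -2.8, 6.9]
finger_gap: 0.0502
grasp_force: 32.3
```

```bash
python3 -c "
from h import *
s=st()"
```

```text
t4.23 p [0.555  0.0463 0.07  ] phi 1.5540 o [7.130e-01 7.011e-01 4.000e-04 1.000e-03] F [ 0.92 -2.78  6.91] T [-0.663 -0.084 -0.047] gap 0.0502 g 32.3
```

>>> send_rows --rot '[[0, 0, 0.4], [0, 0, 0.4], [0, 0, 0.4], [0, 0, 0.4], [0, 0, 0.4], [0, 0, 0], [0, 0, 0]]' --linear '[[0, 0, 0], [0, 0, 0], [0, 0, 0], [0, 0, 0], [0, 0, 0], [0, 0, 0], [0, 0, 0]]' --jaw '[45, 45, 45, 45, 45, 45, 45]'

```text
time: 4.82
position: [0.5544, 0.0464, 0.07]
orientation: [0.779, 0.626, 0.0, 0.001]
ft_force: [-2.8, -3.0, 8.7]
finger_gap: 0.05
grasp_force: 32.5
```

```bash
python3 -c "
from h import *
s=st()"
```

```text
t4.82 p [0.5544 0.0464 0.07  ] phi 1.3541 o [7.794e-01 6.265e-01 0.000e+00 7.000e-04] F [-2.77 -2.99  8.68] T [-0.62   0.292 -0.123] gap 0.0500 g 32.5
```

>>> send_rows --rot '[[0, 0, 0], [0, 0, 0], [0, 0, 0], [0, 0, 0], [0, 0, 0], [0, 0, 0], [0, 0, 0], [0, 0, 0]]' --linear '[[0, 0, 0], [0, 0, 0], [0, 0, 0], [0, 0, 0], [0, 0, -0.5], [0, 0, -1], [0, 0, -1], [0, 0, -1]]' --jaw '[60, 70, 80, 80, 80, 80, 80, 80]'

```text
time: 5.48
position: [0.5538, 0.0472, 0.1402]
orientation: [0.779, 0.627, -0.0, -0.0]
ft_force: [0.7, -0.5, -0.7]
finger_gap: 0.08
grasp_force: 0.0
```

```bash
python3 -c "
from h import *
s=st();rows([.446,-.262,.1],1.606)
p,d=camera('top');cv2.imwrite('pics/t2.png',p)"
```

```text
t5.48 p [0.5538 0.0472 0.1402] phi 1.3552 o [ 7.791e-01  6.269e-01 -1.000e-04 -3.000e-04] F [ 0.73 -0.48 -0.71] T [ 0.002 -0.011 -0.03 ] gap 0.0800 g 0.0
lin [[-1.0, -0.12, 0.12], [-1.0, -0.22, 0.13], [-1.0, -0.33, 0.13], [-1.0, -0.39, 0.13], [-1.0, -0.39, 0.13], [-1.0, -0.39, 0.13], [-1.0, -0.39, 0.13], [-1.0, -0.39, 0.13]] rz [-1.0, -1.0, -0.51, 0.0, 0.0, 0.0, 0.0, 0.0]
lin [[-1.0, -0.39, 0.13], [-1.0, -0.39, 0.13], [-1.0, -0.39, 0.13], [-1.0, -0.39, 0.13], [-1.0, -0.39, 0.14], [-1.0, -0.39, 0.13], [-1.0, -0.38, 0.14], [-0.38, -0.15, 0.05]] rz [0.0, 0.0, 0.0, 0.0, 0.0, 0.0, 0.0, 0.0]
```

>>> send_rows --rot '[[0, 0, -1], [0, 0, -1], [0, 0, -0.5], [0, 0, 0], [0, 0, 0], [0, 0, 0], [0, 0, 0], [0, 0, 0]]' --linear '[[-1, -0.12, 0], [-1, -0.22, 0], [-1, -0.33, 0.13], [-1, -0.39, 0.13], [-1, -0.39, 0.13], [-1, -0.39, 0.13], [-1, -0.39, 0.13], [-1, -0.39, 0.13]]' --jaw '[60, 50, 45, 45, 45, 45, 45, 45]'

```text
time: 6.2
position: [0.4979, -0.1135, 0.1238]
orientation: [0.695, 0.719, 0.0, 0.0]
ft_force: [0.1, 0.1, -0.1]
finger_gap: 0.045
grasp_force: 0.0
```

>>> send_rows --rot '[[0, 0, 0], [0, 0, 0], [0, 0, 0], [0, 0, 0], [0, 0, 0], [0, 0, 0], [0, 0, 0], [0, 0, 0]]' --linear '[[-1, -0.39, 0.13], [-1, -0.39, 0.13], [-1, -0.39, 0.13], [-1, -0.39, 0.13], [-1, -0.39, 0.13], [-1, -0.39, 0.13], [-1, -0.39, 0.13], [-0.4, -0.15, 0]]' --jaw '[45, 45, 45, 45, 45, 45, 45, 45]'

```text
time: 6.87
position: [0.4441, -0.2655, 0.105]
orientation: [0.696, 0.718, -0.001, -0.0]
ft_force: [-0.9, -0.3, -0.1]
finger_gap: 0.0448
grasp_force: 0.0
```

```bash
python3 -c "
from h import *
s=st();rows([.446,-.262,.029],1.606)
p,d=camera('side');a=cv2.resize(p[250:400,280:460],(480,400));t=cv2.imread('pics/t2.png');b=cv2.resize(t[160:210,292:342],(300,300),interpolation=cv2.INTER_CUBIC)
e=np.zeros((400,780,3),np.uint8);e[:,:480]=a;e[:300,480:]=b;cv2.imwrite('pics/s2.png',e)"
```

```text
t6.87 p [ 0.4441 -0.2655  0.105 ] phi 1.6011 o [ 6.963e-01  7.177e-01 -7.000e-04 -1.000e-04] F [-0.87 -0.34 -0.09] T [0.024 0.012 0.029] gap 0.0448 g 0.0
lin [[0.05, 0.03, 1.0], [0.04, 0.03, 1.0], [0.05, 0.02, 1.0], [0.03, 0.02, 0.8]] rz [-0.05, 0.0, 0.0, 0.0]
```

View pics/s2.png

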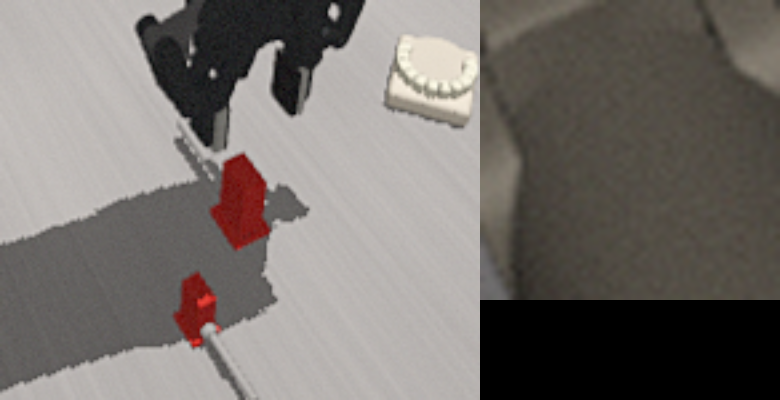

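The jaws at (215,130) and (290,90) are above the large pin at (240,200), so I descend and grip.

>>> send_rows --rot '[[0, 0, 0], [0, 0, 0], [0, 0, 0], [0, 0, 0], [0, 0, 0], [0, 0, 0], [0, 0, 0], [0, 0, 0]]' --linear '[[0.05, 0.03, 1], [0.05, 0.03, 1], [0.05, 0.02, 1], [0.02, 0.02, 0.75], [0, 0, 0], [0, 0, 0], [0, 0, 0], [0, 0, 0]]' --jaw '[45, 45, 45, 45, 40, 28, 18, 10]' --grip_force 50

```text
time: 7.58
position: [0.4485, -0.2591, 0.0313]
orientation: [0.695, 0.719, 0.0, 0.001]
ft_force: [0.6, 0.7, -0.9]
finger_gap: 0.0152
grasp_force: 50.6
```

>>> send_rows --rot '[[0, 0, 0], [0, 0, 0], [0, 0, 0], [0, 0, 0], [0, 0, 0], [0, 0, 0], [0, 0, 0], [0, 0, 0]]' --linear '[[0, 0, 0], [0, 0, 0], [0, 0, 0], [0, 0, -0.5], [0, 0, -1], [0, 0, -1], [0, 0, -1], [0, 0, -1]]' --jaw '[10, 10, 10, 10, 10, 10, 10, 10]'

```text
time: 8.25
position: [0.4472, -0.2591, 0.1216]
orientation: [0.695, 0.719, -0.0, -0.0]
ft_force: [-0.2, 0.6, -0.8]
finger_gap: 0.0153
grasp_force: 50.9
```

```bash
python3 -c "
from h import *
s=st()
for n in ('side','top'):
    p,d=camera(n);cv2.imwrite('pics/%s3.png'%n,p);
    tip=[.446,-.186,s['position'][2]+.011-.019-.005];print(n,proj(n,tip),proj(n,[.55,.045,.09]))
"
```

```text
t8.25 p [ 0.4472 -0.2591  0.1216] phi 1.6046 o [ 6.95e-01  7.19e-01 -1.00e-04 -0.00e+00] F [-0.23  0.56 -0.77] T [ 0.002 -0.062 -0.047] gap 0.0153 g 50.9
side [347.62348079 256.92022167] [335.50656341 182.90932166]
top [413.0189459 230.4023444] [317.43512645 186.56266126]
```

```bash
python3 -c "
import cv2,numpy as np
t=cv2.imread('pics/top3.png');s=cv2.imread('pics/side3.png')
a=cv2.resize(s[215:315,300:420],(480,400),interpolation=cv2.INTER_CUBIC);b=cv2.resize(t[165:208,295:338],(300,300),interpolation=cv2.INTER_CUBIC);c=cv2.resize(t[215:245,395:455],(400,200),interpolation=cv2.INTER_CUBIC)
e=np.zeros((600,800,3),np.uint8);e[:400,:480]=a;e[:300,500:]=b;e[400:,:400]=c;cv2.imwrite('pics/c3.png',e)"
```

```text
(no output)
```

View pics/c3.png

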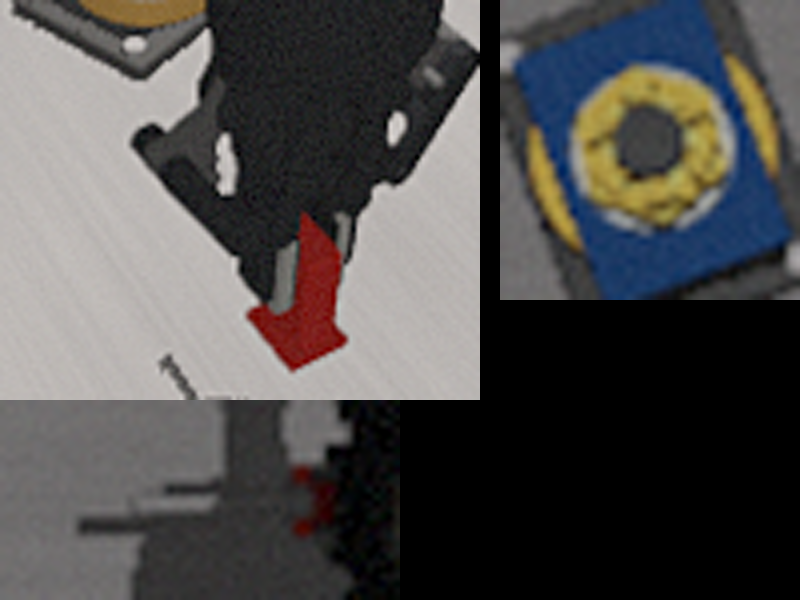

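In the crops the pin is held straight. The tip shows at about (415,230) in the full top view, roughly 71 mm ahead of the TCP. The nut crown is unobstructed.

```bash
cat >> h.py <<'E'
A=np.array([.5543,.0485])
def tcp(r,psi,L=.071,z=.0993): return [A[0]+np.sin(psi)*(r+L),A[1]-np.cos(psi)*(r+L),z]
def pol(s,L=.071):
    f=phi(s);d=s["position"][:2]-A;psi=f-np.pi/2;u=np.array([np.sin(psi),-np.cos(psi)]);n=np.array([np.cos(psi),np.sin(psi)])
    F=s["ft_force"];print("theta %.4f tip r %.4f lateral(+ccw) %.4f z %.4f | F out %.2f lat %.2f z %.2f Tz %.3f"%(.388-psi,d@u-L,d@n,s["position"][2],F[:2]@u,F[:2]@n,F[2],s["ft_torque"][2]))
E
python3 -c "
from h import *
rows(tcp(.033,.308),.308+np.pi/2)"
```

```text
lin [[1.0, 0.7, 0.12], [1.0, 0.86, 0.13], [0.95, 1.0, 0.13], [0.82, 1.0, 0.13], [0.82, 1.0, 0.13], [0.82, 1.0, 0.13], [0.82, 1.0, 0.12], [0.82, 1.0, 0.13]] rz [-1.0, -1.0, -0.74, -0.0, -0.0, -0.0, -0.0, -0.0]
lin [[0.81, 1.0, 0.12], [0.52, 0.64, 0.08]] rz [-0.0, -0.0]
```

>>> send_rows --rot '[[0, 0, -1], [0, 0, -1], [0, 0, -0.74], [0, 0, 0], [0, 0, 0], [0, 0, 0], [0, 0, 0], [0, 0, 0]]' --linear '[[1, 0.7, 0.12], [1, 0.86, 0.13], [0.95, 1, 0.13], [0.82, 1, 0.13], [0.82, 1, 0.13], [0.82, 1, 0.13], [0.82, 1, 0.13], [0.5, 0.6, 0.13]]' --jaw '[10, 10, 10, 10, 10, 10, 10, 10]'

```text
time: 9.02
position: [0.556, -0.0904, 0.0992]
orientation: [0.589, 0.808, 0.001, -0.0]
ft_force: [0.0, -0.2, -0.9]
finger_gap: 0.0151
grasp_force: 50.8
```

```bash
python3 -c "
from h import *
s=st();pol(s);rows(tcp(.033,.308),.308+np.pi/2)"
```

```text
t9.02 p [ 0.556  -0.0904  0.0992] phi 1.8812 o [ 5.893e-01  8.079e-01  7.000e-04 -3.000e-04] F [ 0.01 -0.22 -0.88] T [ 0.026 -0.006 -0.039] gap 0.0151 g 50.8
theta 0.0776 tip r 0.0618 lateral(+ccw) -0.0408 z 0.0992 | F out 0.21 lat -0.06 z -0.88 Tz -0.039
lin [[0.71, 1.0, -0.0], [0.71, 1.0, -0.0], [0.02, 0.03, -0.0]] rz [0.02, 0.0, 0.0]
```

>>> send_rows --rot '[[0, 0, 0], [0, 0, 0], [0, 0, 0.02], [0, 0, 0], [0, 0, 0]]' --linear '[[0.71, 1, 0], [0.71, 1, 0], [0, 0.04, 0], [0, 0, 0], [0, 0, 0]]' --jaw '[10, 10, 10, 10, 10]'

```text
time: 9.43
position: [0.5845, -0.0547, 0.0989]
orientation: [0.591, 0.807, -0.001, -0.0]
ft_force: [-1.3, 0.4, -1.8]
finger_gap: 0.0154
grasp_force: 50.8
```

```bash
python3 -c "
from h import *
s=st();pol(s)
p,d=camera('side');cv2.imwrite('pics/side4.png',p);cv2.imwrite('pics/c4.png',cv2.resize(p[150:270,290:450],(800,600),interpolation=cv2.INTER_CUBIC))
p,d=camera('top');cv2.imwrite('pics/top4.png',p)"
```

```text
t9.43 p [ 0.5845 -0.0547  0.0989] phi 1.8767 o [ 5.911e-01  8.066e-01 -7.000e-04 -4.000e-04] F [-1.27  0.42 -1.78] T [-0.003  0.024 -0.05 ] gap 0.0154 g 50.8
theta 0.0821 tip r 0.0365 lateral(+ccw) -0.0023 z 0.0989 | F out -0.78 lat -1.09 z -1.78 Tz -0.050
```

View pics/c4.png

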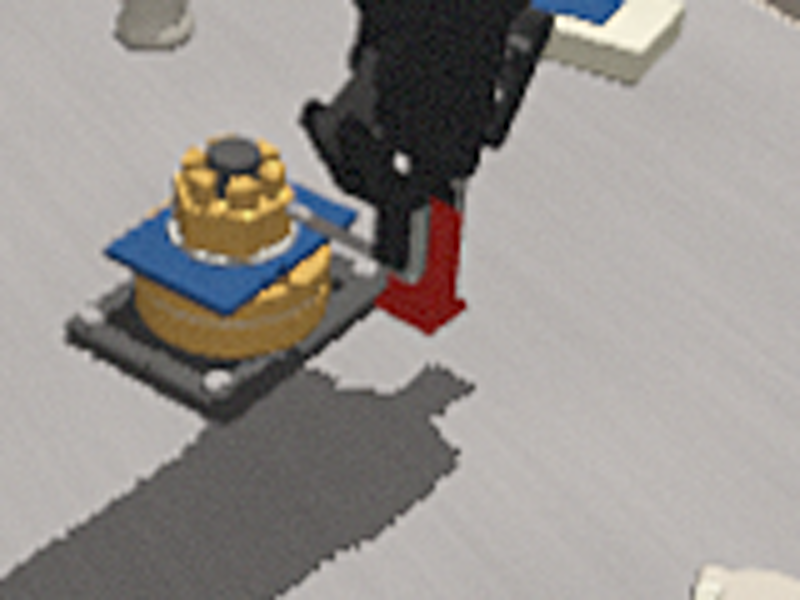

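The side crop shows the pin tip at (293,208), just outside the crown, with the nut at (235,190). I correct the lateral offset and move in gently.

>>> send_rows --rot '[[0, 0, 0], [0, 0, 0], [0, 0, 0], [0, 0, 0], [0, 0, 0], [0, 0, 0]]' --linear '[[0, 0.11, -0.02], [0.2, 0, 0], [0.2, 0, 0], [0.1, 0, 0], [0, 0, 0], [0, 0, 0]]' --jaw '[10, 10, 10, 10, 10, 10]'

```text
time: 10.03
position: [0.5843, -0.0435, 0.1]
orientation: [0.591, 0.807, -0.0, 0.0]
ft_force: [1.0, 0.0, -1.9]
finger_gap: 0.0152
grasp_force: 50.8
```

```bash
python3 -c "
from h import *
s=st();pol(s)"
```

```text
t10.03 p [ 0.5843 -0.0435  0.1   ] phi 1.8774 o [ 0.5909  0.8068 -0.      0.    ] F [ 1.02  0.03 -1.91] T [-0.074  0.065  0.02 ] gap 0.0152 g 50.8
theta 0.0814 tip r 0.0258 lateral(+ccw) 0.0008 z 0.1000 | F out 0.28 lat 0.99 z -1.91 Tz 0.020
```

>>> send_rows --rot '[[0, 0, 0], [0, 0, 0], [0, 0, 0], [0, 0, 0], [0, 0, 0]]' --linear '[[0.08, 0, 0], [0.08, 0, 0], [0.08, 0, 0], [0.08, 0, 0], [0, 0, 0]]' --jaw '[10, 10, 10, 10, 10]'

```text
time: 10.45
position: [0.5822, -0.0373, 0.0998]
orientation: [0.591, 0.807, -0.0, -0.0]
ft_force: [0.2, 0.9, -1.1]
finger_gap: 0.0152
grasp_force: 50.8
```

```bash
python3 -c "
from h import *
s=st();pol(s)"
```

```text
t10.45 p [ 0.5822 -0.0373  0.0998] phi 1.8772 o [ 5.909e-01  8.067e-01 -0.000e+00 -2.000e-04] F [ 0.23  0.89 -1.06] T [0.044 0.091 0.019] gap 0.0152 g 50.8
theta 0.0816 tip r 0.0192 lateral(+ccw) 0.0008 z 0.0998 | F out -0.78 lat 0.49 z -1.06 Tz 0.019
```

>>> send_rows --rot '[[0, 0, 0], [0, 0, 0], [0, 0, 0], [0, 0, 0], [0, 0, 0]]' --linear '[[0.06, -0.02, 0.02], [0.06, -0.02, 0], [0.06, 0, 0], [0.04, 0, 0], [0, 0, 0]]' --jaw '[10, 10, 10, 10, 10]'

```text
time: 10.87
position: [0.5804, -0.0334, 0.0996]
orientation: [0.591, 0.807, 0.0, 0.0]
ft_force: [0.4, 0.3, -1.4]
finger_gap: 0.0155
grasp_force: 50.8
```

```bash
python3 -c "
from h import *
s=st();pol(s)"
```

```text
t10.87 p [ 0.5804 -0.0334  0.0996] phi 1.8772 o [5.909e-01 8.067e-01 1.000e-04 0.000e+00] F [ 0.35  0.34 -1.42] T [ 0.038 -0.034  0.007] gap 0.0155 g 50.8
theta 0.0816 tip r 0.0149 lateral(+ccw) 0.0002 z 0.0996 | F out -0.22 lat 0.44 z -1.42 Tz 0.007
```

>>> send_rows --rot '[[0, 0, 0], [0, 0, 0], [0, 0, 0], [0, 0, 0]]' --linear '[[0.06, 0, 0], [0.06, 0, 0], [0, 0, 0], [0, 0, 0]]' --jaw '[10, 10, 10, 10]'

```text
time: 11.2
position: [0.5796, -0.0314, 0.0995]
orientation: [0.591, 0.807, -0.0, 0.0]
ft_force: [-0.3, -0.3, -0.7]
finger_gap: 0.0154
grasp_force: 50.8
```

```bash
python3 -c "
from h import *
s=st();pol(s)"
```

```text
t11.20 p [ 0.5796 -0.0314  0.0995] phi 1.8769 o [ 5.910e-01  8.066e-01 -0.000e+00  1.000e-04] F [-0.27 -0.32 -0.72] T [-0.113  0.02  -0.035] gap 0.0154 g 50.8
theta 0.0819 tip r 0.0129 lateral(+ccw) 0.0001 z 0.0995 | F out 0.23 lat -0.36 z -0.72 Tz -0.035
```

>>> send_rows --rot '[[0, 0, 0], [0, 0, 0], [0, 0, 0], [0, 0, 0]]' --linear '[[0.05, 0, 0], [0.05, 0, 0], [0, 0, 0], [0, 0, 0]]' --jaw '[10, 10, 10, 10]'

```text
time: 11.53
position: [0.5794, -0.0307, 0.0997]
orientation: [0.592, 0.806, -0.0, 0.001]
ft_force: [2.2, -5.6, 0.3]
finger_gap: 0.0152
grasp_force: 50.8
```

```bash
python3 -c "
from h import *
s=st();pol(s)"
```

```text
t11.53 p [ 0.5794 -0.0307  0.0997] phi 1.8757 o [ 5.915e-01  8.063e-01 -3.000e-04  6.000e-04] F [ 2.19 -5.55  0.31] T [-1.015 -0.384 -0.026] gap 0.0152 g 50.8
theta 0.0831 tip r 0.0121 lateral(+ccw) 0.0002 z 0.0997 | F out 5.95 lat 0.42 z 0.31 Tz -0.026
```

>>> send_rows --rot '[[0, 0, 0], [0, 0, 0], [0, 0, 0], [0, 0, 0]]' --linear '[[0.05, 0, 0], [0.05, 0, 0], [0, 0, 0], [0, 0, 0]]' --jaw '[10, 10, 10, 10]'

```text
time: 11.87
position: [0.5793, -0.0304, 0.0998]
orientation: [0.592, 0.806, -0.001, 0.001]
ft_force: [2.4, -8.6, -0.2]
finger_gap: 0.0156
grasp_force: 50.9
```

```bash
python3 -c "
from h import *
s=st();pol(s)"
```

```text
t11.87 p [ 0.5793 -0.0304  0.0998] phi 1.8747 o [ 5.919e-01  8.060e-01 -7.000e-04  1.500e-03] F [ 2.39 -8.59 -0.2 ] T [-1.837 -0.593 -0.068] gap 0.0156 g 50.9
theta 0.0841 tip r 0.0117 lateral(+ccw) 0.0003 z 0.0998 | F out 8.91 lat -0.29 z -0.20 Tz -0.068
```

Contact with the stud came at tip r ≈ 12.3 mm with about 9 N, so the pin is in the slot. I ease off to a light push and orbit clockwise, taking the nut with it and feeling for the hole.

>>> send_rows --rot '[[0, 0, 0], [0, 0, 0.15], [0, 0, 0.15], [0, 0, 0.15], [0, 0, 0.15], [0, 0, 0], [0, 0, 0]]' --linear '[[-0.05, 0, 0.01], [0, -0.062, 0], [0, -0.062, 0], [0, -0.062, 0], [0, -0.062, 0], [0, 0, 0], [0, 0, 0]]' --jaw '[10, 10, 10, 10, 10, 10, 10]'

```text
time: 12.45
position: [0.5743, -0.0315, 0.0995]
orientation: [0.616, 0.788, -0.0, 0.001]
ft_force: [1.2, -5.5, 0.4]
finger_gap: 0.0156
grasp_force: 50.9
```

```bash
python3 -c "
from h import *
s=st();pol(s)"
```

```text
t12.45 p [ 0.5743 -0.0315  0.0995] phi 1.8154 o [ 6.156e-01  7.881e-01 -5.000e-04  7.000e-04] F [ 1.2  -5.45  0.38] T [-1.24  -0.323 -0.038] gap 0.0156 g 50.9
theta 0.1434 tip r 0.0115 lateral(+ccw) 0.0000 z 0.0995 | F out 5.58 lat -0.16 z 0.38 Tz -0.038
```

>>> send_rows --rot '[[0, 0, 0.15], [0, 0, 0.15], [0, 0, 0.15], [0, 0, 0.15], [0, 0, 0], [0, 0, 0]]' --linear '[[0, -0.062, 0], [0, -0.062, 0], [0, -0.062, 0], [0, -0.062, 0], [0, 0, 0], [0, 0, 0]]' --jaw '[10, 10, 10, 10, 10, 10]'

```text
time: 12.95
position: [0.5701, -0.0324, 0.0996]
orientation: [0.639, 0.769, 0.0, 0.001]
ft_force: [2.9, -4.6, -0.4]
finger_gap: 0.0151
grasp_force: 50.7
```

```bash
python3 -c "
from h import *
s=st();pol(s)"
```

```text
t12.95 p [ 0.5701 -0.0324  0.0996] phi 1.7553 o [6.390e-01 7.692e-01 1.000e-04 1.100e-03] F [ 2.85 -4.61 -0.41] T [-1.265 -0.768 -0.156] gap 0.0151 g 50.7
theta 0.2035 tip r 0.0114 lateral(+ccw) 0.0007 z 0.0996 | F out 5.05 lat 1.96 z -0.41 Tz -0.156
```

>>> send_rows --rot '[[0, 0, 0.15], [0, 0, 0.15], [0, 0, 0.15], [0, 0, 0.15], [0, 0, 0], [0, 0, 0]]' --linear '[[0, -0.065, 0], [0, -0.065, 0], [0, -0.065, 0], [0, -0.065, 0], [0, 0, 0], [0, 0, 0]]' --jaw '[10, 10, 10, 10, 10, 10]'

```text
time: 13.45
position: [0.5657, -0.033, 0.0998]
orientation: [0.662, 0.75, 0.001, 0.002]
ft_force: [5.0, -4.4, -2.1]
finger_gap: 0.0152
grasp_force: 50.6
```

```bash
python3 -c "
from h import *
s=st();pol(s)"
```

```text
t13.45 p [ 0.5657 -0.033   0.0998] phi 1.6950 o [0.6618 0.7496 0.0009 0.0015] F [ 5.05 -4.39 -2.1 ] T [-1.213 -1.128 -0.25 ] gap 0.0152 g 50.6
theta 0.2638 tip r 0.0113 lateral(+ccw) 0.0012 z 0.0998 | F out 4.98 lat 4.47 z -2.10 Tz -0.250
```

>>> send_rows --rot '[[0, 0, 0.15], [0, 0, 0.15], [0, 0, 0.15], [0, 0, 0], [0, 0, 0]]' --linear '[[0, -0.062, 0.01], [0, -0.062, 0], [0, -0.062, 0], [0, 0, 0], [0, 0, 0]]' --jaw '[10, 10, 10, 10, 10]'

```text
time: 13.87
position: [0.5624, -0.0333, 0.0998]
orientation: [0.679, 0.735, 0.001, 0.002]
ft_force: [5.2, -4.8, -1.9]
finger_gap: 0.0156
grasp_force: 50.6
```

```bash
python3 -c "
from h import *
s=st();pol(s)"
```

```text
t13.87 p [ 0.5624 -0.0333  0.0998] phi 1.6499 o [0.6786 0.7345 0.0013 0.0017] F [ 5.19 -4.82 -1.88] T [-1.177 -1.257 -0.361] gap 0.0156 g 50.6
theta 0.3089 tip r 0.0112 lateral(+ccw) 0.0016 z 0.0998 | F out 5.21 lat 4.79 z -1.88 Tz -0.361
```

>>> send_rows --rot '[[0, 0, 0.1], [0, 0, 0.1], [0, 0, 0.1], [0, 0, 0], [0, 0, 0]]' --linear '[[0, -0.08, 0.01], [0, -0.07, 0], [0, -0.05, 0], [0, 0, 0], [0, 0, 0]]' --jaw '[10, 10, 10, 10, 10]'

```text
time: 14.28
position: [0.5588, -0.0334, 0.0998]
orientation: [0.69, 0.724, 0.002, 0.002]
ft_force: [6.4, -5.4, -1.3]
finger_gap: 0.0149
grasp_force: 50.8
```

```bash
python3 -c "
from h import *
s=st();pol(s)"
```

```text
t14.28 p [ 0.5588 -0.0334  0.0998] phi 1.6199 o [0.6895 0.7242 0.0017 0.0019] F [ 6.35 -5.45 -1.31] T [-1.07  -1.356 -0.293] gap 0.0149 g 50.8
theta 0.3389 tip r 0.0110 lateral(+ccw) 0.0005 z 0.0998 | F out 5.75 lat 6.08 z -1.31 Tz -0.293
```

>>> send_rows --rot '[[0, 0, 0.15], [0, 0, 0.15], [0, 0, 0.15], [0, 0, 0], [0, 0, 0]]' --linear '[[0, -0.064, 0.01], [0, -0.064, 0], [0, -0.064, 0], [0, 0, 0], [0, 0, 0]]' --jaw '[10, 10, 10, 10, 10]'

```text
time: 14.7
position: [0.555, -0.0332, 0.0997]
orientation: [0.706, 0.709, 0.002, 0.002]
ft_force: [5.3, -4.3, -0.1]
finger_gap: 0.0151
grasp_force: 50.9
```

```bash
python3 -c "
from h import *
s=st();pol(s)"
```

```text
t14.70 p [ 0.555  -0.0332  0.0997] phi 1.5751 o [0.7056 0.7086 0.0019 0.0018] F [ 5.33 -4.29 -0.11] T [-0.95 -1.28 -0.36] gap 0.0151 g 50.9
theta 0.3837 tip r 0.0107 lateral(+ccw) 0.0003 z 0.0997 | F out 4.31 lat 5.31 z -0.11 Tz -0.360
```

>>> send_rows --rot '[[0, 0, 0.15], [0, 0, 0.15], [0, 0, 0.15], [0, 0, 0], [0, 0, 0]]' --linear '[[0.01, -0.064, 0.02], [0.01, -0.064, 0], [0.01, -0.064, 0], [0, 0, 0], [0, 0, 0]]' --jaw '[10, 10, 10, 10, 10]'

```text
time: 15.12
position: [0.5511, -0.0324, 0.0993]
orientation: [0.721, 0.693, 0.002, 0.002]
ft_force: [5.7, -3.4, -0.3]
finger_gap: 0.0151
grasp_force: 51.0
```

```bash
python3 -c "
from h import *
s=st();pol(s)"
```

```text
t15.12 p [ 0.5511 -0.0324  0.0993] phi 1.5303 o [0.7213 0.6926 0.0019 0.0016] F [ 5.71 -3.38 -0.25] T [-0.847 -1.136 -0.364] gap 0.0151 g 51.0
theta 0.4285 tip r 0.0100 lateral(+ccw) 0.0000 z 0.0993 | F out 3.14 lat 5.84 z -0.25 Tz -0.364
```

The outward force is falling and r is shrinking, so I probe inward without turning.

>>> send_rows --rot '[[0, 0, 0], [0, 0, 0], [0, 0, 0], [0, 0, 0]]' --linear '[[0.04, 0, 0], [0.04, 0, 0], [0, 0, 0], [0, 0, 0]]' --jaw '[10, 10, 10, 10]'

```text
time: 15.45
position: [0.5512, -0.0305, 0.0993]
orientation: [0.721, 0.693, 0.002, 0.001]
ft_force: [5.3, -2.6, -0.4]
finger_gap: 0.0148
grasp_force: 50.9
```

```bash
python3 -c "
from h import *
s=st();pol(s)"
```

```text
t15.45 p [ 0.5512 -0.0305  0.0993] phi 1.5306 o [0.7212 0.6927 0.0021 0.0015] F [ 5.27 -2.63 -0.43] T [-0.686 -1.22  -0.296] gap 0.0148 g 50.9
theta 0.4282 tip r 0.0081 lateral(+ccw) 0.0000 z 0.0993 | F out 2.41 lat 5.37 z -0.43 Tz -0.296
```

It is going in, so the hole is found. I continue in small steps.

>>> send_rows --rot '[[0, 0, 0], [0, 0, 0], [0, 0, 0], [0, 0, 0], [0, 0, 0]]' --linear '[[0.06, 0, 0], [0.06, 0, 0], [0.06, 0, 0], [0, 0, 0], [0, 0, 0]]' --jaw '[10, 10, 10, 10, 10]'

```text
time: 15.87
position: [0.5513, -0.0267, 0.0993]
orientation: [0.721, 0.693, 0.002, 0.001]
ft_force: [5.8, -3.2, -0.6]
finger_gap: 0.0148
grasp_force: 50.9
```

```bash
python3 -c "
from h import *
s=st();pol(s)"
```

```text
t15.87 p [ 0.5513 -0.0267  0.0993] phi 1.5308 o [0.7211 0.6928 0.0021 0.0014] F [ 5.83 -3.21 -0.57] T [-0.566 -1.283 -0.258] gap 0.0148 g 50.9
theta 0.4280 tip r 0.0043 lateral(+ccw) 0.0000 z 0.0993 | F out 2.97 lat 5.95 z -0.57 Tz -0.258
```

>>> send_rows --rot '[[0, 0, 0], [0, 0, 0], [0, 0, 0], [0, 0, 0], [0, 0, 0], [0, 0, 0]]' --linear '[[0.03, 0.03, 0], [0.06, 0.02, 0], [0.06, 0, 0], [0.06, 0, 0], [0, 0, 0], [0, 0, 0]]' --jaw '[10, 10, 10, 10, 10, 10]'

```text
time: 16.37
position: [0.5517, -0.0224, 0.0989]
orientation: [0.721, 0.693, 0.001, 0.001]
ft_force: [5.4, -1.5, 0.3]
finger_gap: 0.0149
grasp_force: 50.8
```

```bash
python3 -c "
from h import *
s=st();pol(s)"
```

```text
t16.37 p [ 0.5517 -0.0224  0.0989] phi 1.5314 o [0.7209 0.693  0.0015 0.0009] F [ 5.41 -1.52  0.29] T [-0.491 -1.186 -0.271] gap 0.0149 g 50.8
theta 0.4274 tip r -0.0000 lateral(+ccw) 0.0001 z 0.0989 | F out 1.30 lat 5.47 z 0.29 Tz -0.271
```

>>> send_rows --rot '[[0, 0, 0], [0, 0, 0], [0, 0, 0], [0, 0, 0], [0, 0, 0], [0, 0, 0]]' --linear '[[0.05, 0.03, -0.02], [0.08, 0.03, 0], [0.08, 0.02, 0], [0.09, 0, 0], [0, 0, 0], [0, 0, 0]]' --jaw '[10, 10, 10, 10, 10, 10]'

```text
time: 16.87
position: [0.5521, -0.016, 0.0988]
orientation: [0.721, 0.693, 0.001, -0.0]
ft_force: [4.3, 0.4, -1.4]
finger_gap: 0.0152
grasp_force: 50.8
```

```bash
python3 -c "
from h import *
s=st();pol(s)"
```

```text
t16.87 p [ 0.5521 -0.016   0.0988] phi 1.5324 o [ 7.206e-01  6.934e-01  6.000e-04 -1.000e-04] F [ 4.34  0.36 -1.4 ] T [-0.012 -0.957 -0.176] gap 0.0152 g 50.8
theta 0.4264 tip r -0.0064 lateral(+ccw) 0.0003 z 0.0988 | F out -0.53 lat 4.32 z -1.40 Tz -0.176
```

Moving freely. I continue inward with a little more lateral relief.

>>> send_rows --rot '[[0, 0, 0], [0, 0, 0], [0, 0, 0], [0, 0, 0], [0, 0, 0], [0, 0, 0]]' --linear '[[0.08, 0.03, -0.02], [0.1, 0.03, 0], [0.1, 0, 0], [0.12, 0, 0], [0, 0, 0], [0, 0, 0]]' --jaw '[10, 10, 10, 10, 10, 10]'

```text
time: 17.37
position: [0.5529, -0.0083, 0.0989]
orientation: [0.721, 0.693, -0.0, -0.0]
ft_force: [1.6, -0.8, -2.3]
finger_gap: 0.015
grasp_force: 50.8
```

```bash
python3 -c "
from h import *
s=st();pol(s)"
```

```text
t17.37 p [ 0.5529 -0.0083  0.0989] phi 1.5323 o [ 7.206e-01  6.934e-01 -1.000e-04 -4.000e-04] F [ 1.61 -0.84 -2.28] T [-0.026 -0.258 -0.113] gap 0.0150 g 50.8
theta 0.4265 tip r -0.0142 lateral(+ccw) 0.0008 z 0.0989 | F out 0.78 lat 1.64 z -2.28 Tz -0.113
```

>>> send_rows --rot '[[0, 0, 0], [0, 0, 0], [0, 0, 0], [0, 0, 0], [0, 0, 0], [0, 0, 0]]' --linear '[[0.1, 0.01, -0.01], [0.15, 0, 0], [0.15, 0, 0], [0.15, 0, 0], [0.05, 0, 0], [0, 0, 0]]' --jaw '[10, 10, 10, 10, 10, 10]'

```text
time: 17.87
position: [0.5536, 0.0038, 0.0992]
orientation: [0.72, 0.694, -0.0, -0.0]
ft_force: [-1.7, -1.0, -1.3]
finger_gap: 0.0153
grasp_force: 50.8
```

```bash
python3 -c "
from h import *
s=st();pol(s)"
```

```text
t17.87 p [0.5536 0.0038 0.0992] phi 1.5327 o [ 7.205e-01  6.935e-01 -2.000e-04 -4.000e-04] F [-1.69 -1.03 -1.31] T [-0.217  0.231  0.002] gap 0.0153 g 50.8
theta 0.4261 tip r -0.0263 lateral(+ccw) 0.0010 z 0.0992 | F out 1.09 lat -1.65 z -1.31 Tz 0.002
```

>>> send_rows --rot '[[0, 0, 0], [0, 0, 0], [0, 0, 0], [0, 0, 0], [0, 0, 0], [0, 0, 0], [0, 0, 0]]' --linear '[[0.08, -0.02, 0], [0.08, 0, 0], [0.05, 0, 0], [0.04, 0, 0], [0.03, 0, 0], [0, 0, 0], [0, 0, 0]]' --jaw '[10, 10, 10, 10, 10, 10, 10]'

```text
time: 18.45
position: [0.5538, 0.0088, 0.0993]
orientation: [0.721, 0.693, -0.0, -0.0]
ft_force: [-1.3, -2.9, -1.3]
finger_gap: 0.0152
grasp_force: 50.8
```

```bash
python3 -c "
from h import *
s=st();pol(s)"
```

```text
t18.45 p [0.5538 0.0088 0.0993] phi 1.5319 o [ 7.207e-01  6.932e-01 -0.000e+00 -1.000e-04] F [-1.28 -2.87 -1.27] T [-0.396  0.201 -0.023] gap 0.0152 g 50.8
theta 0.4269 tip r -0.0313 lateral(+ccw) 0.0010 z 0.0993 | F out 2.92 lat -1.17 z -1.27 Tz -0.023
```

>>> send_rows --rot '[[0, 0, 0], [0, 0, 0], [0, 0, 0], [0, 0, 0], [0, 0, 0]]' --linear '[[0.03, 0, 0], [0.03, 0, 0], [0.02, 0, 0], [0, 0, 0], [0, 0, 0]]' --jaw '[10, 10, 10, 10, 10]'

```text
time: 18.87
position: [0.5539, 0.0104, 0.0993]
orientation: [0.721, 0.693, -0.0, -0.0]
ft_force: [-1.1, -1.9, -1.2]
finger_gap: 0.0153
grasp_force: 50.8
```

```bash
python3 -c "
from h import *
s=st();pol(s)
p,d=camera('side');cv2.imwrite('pics/c5.png',cv2.resize(p[150:270,290:450],(800,600),interpolation=cv2.INTER_CUBIC))"
```

```text
t18.87 p [0.5539 0.0104 0.0993] phi 1.5319 o [ 7.207e-01  6.932e-01 -0.000e+00 -1.000e-04] F [-1.05 -1.92 -1.24] T [-0.547  0.245 -0.031] gap 0.0153 g 50.8
theta 0.4269 tip r -0.0329 lateral(+ccw) 0.0010 z 0.0993 | F out 1.96 lat -0.97 z -1.24 Tz -0.031
```

View pics/c5.png

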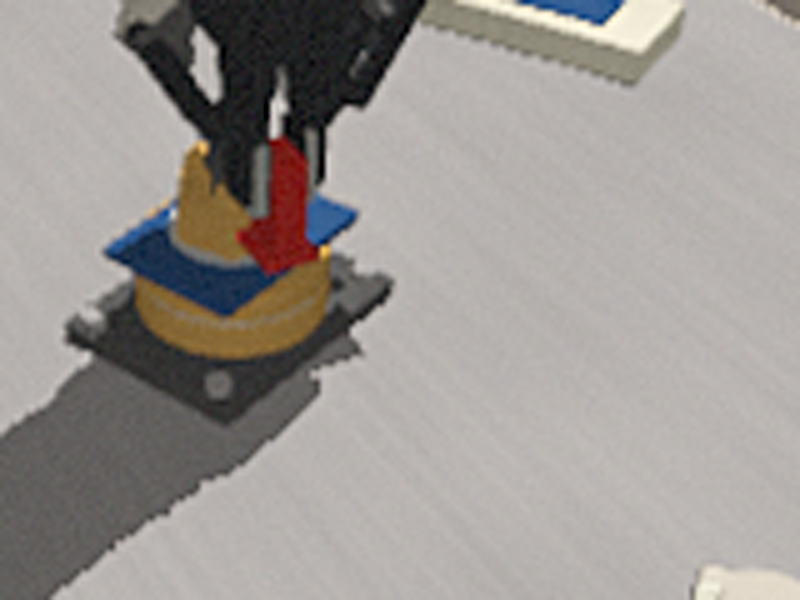

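The pin is almost home, with its block at (285,200) close to the nut. No collar contact yet, so I continue until I feel it.

>>> send_rows --rot '[[0, 0, 0], [0, 0, 0], [0, 0, 0], [0, 0, 0], [0, 0, 0]]' --linear '[[0.03, 0, 0], [0.03, 0, 0], [0.02, 0, 0], [0, 0, 0], [0, 0, 0]]' --jaw '[10, 10, 10, 10, 10]'

```text
time: 19.33
position: [0.5539, 0.011, 0.0993]
orientation: [0.721, 0.693, -0.001, 0.0]
ft_force: [-2.0, -4.7, 0.3]
finger_gap: 0.0151
grasp_force: 50.9
```

```bash
python3 -c "
from h import *
s=st();pol(s)"
```

```text
t19.33 p [0.5539 0.011  0.0993] phi 1.5311 o [ 7.210e-01  6.929e-01 -5.000e-04  3.000e-04] F [-2.03 -4.68  0.33] T [-1.107  0.359  0.075] gap 0.0151 g 50.9
theta 0.4277 tip r -0.0335 lateral(+ccw) 0.0011 z 0.0993 | F out 4.76 lat -1.85 z 0.33 Tz 0.075
```

>>> send_rows --rot '[[0, 0, 0], [0, 0, 0], [0, 0, 0], [0, 0, 0]]' --linear '[[0.03, 0, 0], [0.03, 0, 0], [0, 0, 0], [0, 0, 0]]' --jaw '[10, 10, 10, 10]'

```text
time: 19.67
position: [0.5538, 0.0111, 0.0993]
orientation: [0.721, 0.693, -0.001, 0.001]
ft_force: [-0.8, -7.0, 0.9]
finger_gap: 0.0152
grasp_force: 51.1
```

```bash
python3 -c "
from h import *
s=st();pol(s)"
```

```text
t19.67 p [0.5538 0.0111 0.0993] phi 1.5304 o [ 7.212e-01  6.927e-01 -1.100e-03  6.000e-04] F [-0.75 -7.    0.87] T [-1.641  0.371  0.035] gap 0.0152 g 51.1
theta 0.4284 tip r -0.0336 lateral(+ccw) 0.0010 z 0.0993 | F out 7.03 lat -0.47 z 0.87 Tz 0.035
```

The collar is home: it stopped with 7 N. I relax, release and lift away.

>>> send_rows --rot '[[0, 0, 0], [0, 0, 0], [0, 0, 0], [0, 0, 0], [0, 0, 0], [0, 0, 0], [0, 0, 0], [0, 0, 0]]' --linear '[[-0.05, 0, 0], [-0.02, 0, 0], [0, 0, 0], [0, 0, 0], [0, 0, 0], [0, 0, 0], [0, 0, 0], [0, 0, 0]]' --jaw '[10, 10, 16, 20, 26, 34, 40, 40]' --grip_force 20

```text
time: 20.33
position: [0.5542, 0.0122, 0.0994]
orientation: [0.721, 0.693, 0.0, 0.0]
ft_force: [-0.6, -0.7, -0.8]
finger_gap: 0.0401
grasp_force: 0.0
```

```bash
python3 -c "
from h import *
s=st();pol(s)"
```

```text
t20.33 p [0.5542 0.0122 0.0994] phi 1.5323 o [7.206e-01 6.934e-01 3.000e-04 0.000e+00] F [-0.59 -0.66 -0.78] T [-0.026 -0.029  0.011] gap 0.0401 g 0.0
theta 0.4265 tip r -0.0348 lateral(+ccw) 0.0013 z 0.0994 | F out 0.69 lat -0.56 z -0.78 Tz 0.011
```

>>> send_rows --rot '[[0, 0, 0], [0, 0, 0], [0, 0, 0], [0, 0, 0], [0, 0, 0], [0, 0, 0], [0, 0, 0], [0, 0, 0]]' --linear '[[0, 0, -0.3], [0, 0, -0.6], [0, 0, -1], [-0.5, 0, -1], [-1, 0, -1], [-1, 0, -1], [-1, 0, -1], [-1, 0, 0]]' --jaw '[40, 40, 40, 40, 40, 40, 40, 40]'

```text
time: 21.0
position: [0.5529, -0.0788, 0.2228]
orientation: [0.721, 0.693, 0.003, 0.003]
ft_force: [0.2, 0.9, 0.6]
finger_gap: 0.04
grasp_force: 0.0
```

>>> send_rows --rot '[[0, 0, 0], [0, 0, 0], [0, 0, 0], [0, 0, 0], [0, 0, 0], [0, 0, 0]]' --linear '[[-1, 0, 0], [-1, 0, 0], [-1, 0, 0], [-1, 0, 0], [-0.5, 0, 0], [0, 0, 0]]' --jaw '[40, 40, 40, 40, 40, 40]'

```text
time: 21.5
position: [0.5467, -0.1711, 0.2181]
orientation: [0.722, 0.692, -0.0, 0.001]
ft_force: [0.4, 1.0, -0.3]
finger_gap: 0.0399
grasp_force: 0.0
```

```bash
python3 -c "
from h import *
s=st()
p,d=camera('side');t,d=camera('top');a=cv2.resize(p[160:250,290:390],(400,360),interpolation=cv2.INTER_CUBIC);b=cv2.resize(t[160:220,285:345],(400,400),interpolation=cv2.INTER_CUBIC)
e=np.zeros((400,800,3),np.uint8);e[:360,:400]=a;e[:,400:]=b;cv2.imwrite('pics/c6.png',e)
th=.427;psi=.388-th;M=[A[0]-np.sin(psi)*.032,A[1]+np.cos(psi)*.032,.084];B=[A[0]+np.sin(psi)*.043,A[1]-np.cos(psi)*.043,.120]
for X in (M,B): print('exp tip/blocktop crop side',(proj('side',X)-[290,160])*4,'top',(proj('top',X)-[285,160])*400/60+[400,0])"
```

```text
t21.50 p [ 0.5467 -0.1711  0.2181] phi 1.5275 o [ 7.222e-01  6.916e-01 -2.000e-04  7.000e-04] F [ 0.45  1.04 -0.34] T [-0.01   0.02  -0.013] gap 0.0399 g 0.0
exp tip/blocktop crop side [161.07118034  68.68351783] top [521.84405217 162.40629199]
exp tip/blocktop crop side [222.62888969  78.61291978] top [723.86684082 164.4190478 ]
```

View pics/c6.png

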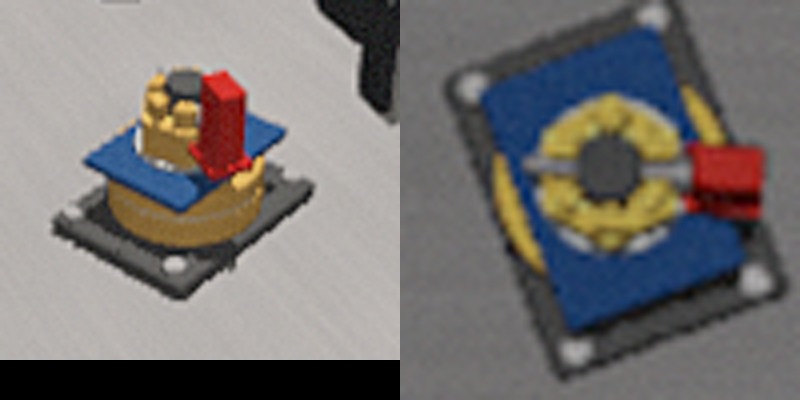

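The right crop shows the pin through slot and hole, with its tip out at (528,163) and its block at (728,168) against the crown. The pin travelled about 45.5 mm from stud contact to the stop, against 45 mm expected. The arm is clear, so I hand in.

```bash
python3 -c "
from rig import *
print(sign_off())"
```

```text
the job is handed in; nothing more can be done
None
```

I turned the nut clockwise to its next slot, about 0.4 rad, slid the pin through the slot and cross hole until its collar was home, let go of it and handed the job in at 21.5 s; my highest push reading was about 9 N, and no verdict came back.

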